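Mount the surface gauge post and clamp it to the click

TASK

Take the steel post out of its wooden stand, fit it upright in the open bore of the red surface gauge base and gently press it fully home. Then tighten the base's clamp by swinging the black-sleeved handle clockwise (seen from above) until its breakaway joint gives and the handle visibly kinks at the joint, but stop before it is driven right through to the end of its kink. Leave it kinked and let go, and do not disturb the micrometers or the other things in the drawer.

Things in the scene. Friction and masses are not known exactly. Their poses are not given: they have to be found in the camera images.
- post: Loose round steel post, 14 mm diameter, 95 mm long, with a round head 22 mm across that takes up its top 14 mm; foot chamfered 1 mm; 0.13 kg. Origin: centre of its foot, z up along the post. At the start it stands upright in the wooden stand (foot 12 mm above the drawer floor).
- stand_hole0 (a point): Centre of the mouth of the hole in the fixed light-wood stand, a block 60 x 60 x 40 mm; the hole is 17 mm wide and 28 mm deep.
- base: Red cast-iron surface gauge base, fixed: a block 80 x 190 x 45 mm (x, y, z) standing on the drawer floor (plywood top 6 mm above the work surface). Origin: centre of its underside. The bore is on its +y half, the clamp on its -y half, 60 mm either side of the centre.
- base_hole0 (a point): Centre of the mouth of the open, steel-ringed bore in the base's top, 51 mm above the work surface; axes as the base, z up. The bore is 15.5 mm wide with a 2 mm chamfer and 33 mm deep, with a flat bottom; home, the post's foot is 33 mm below this point and its top 62 mm above it.
- clamp (a point): Top of the clamp's boss on the base, on the vertical axis about which nut, head and handle turn; axes as the base. The nut turns clockwise with steady friction of 0.35 N m (2.7 N sideways at the sleeve's middle), then comes up solid 0.5 to 0.9 rad from the start, where exactly must be felt. Forces are felt while moving: at rest the push fades.
- handle: The level clamp handle. A round steel head, 34 mm across, turns on the clamp axis and carries the handle by a breakaway joint, a vertical pin 27 mm out from that axis. Origin: on the pin, 86 mm up; x axis outwards along the handle. A bright rod 16 mm across, then a black rubber sleeve 22 mm across from 70 to 140 mm from the pin, where it ends. Straight with the head at the start.
- pointer (a point): 18 mm out on a thin brass pointer on the handle at the breakaway pin, square to it. The joint holds to 0.85 N m (8 N sideways at the sleeve's middle), then kinks clockwise under 8 to 9 N with no drop, to a hard stop at 0.24 rad (0.1 rad is 10.5 mm at the sleeve). Kinked 0, 0.05, 0.20 rad, this point is 32.4, 33.2, 35.3 mm from the clamp axis. It stays kinked; 2 N back straightens it.
- sleeve (a point): Middle of the black sleeve on the handle's centreline, 105 mm from the breakaway pin and 132 mm from the clamp's turning axis, 86 mm above the work surface. There is free room all round and below (35 mm above the base, 80 mm above the drawer floor).
- mic_large: Bystander, to be left alone: the polished steel micrometer in the rack, 140 mm long and 57 mm tall. Origin: centre of its underside.
- mic_mid: Bystander, to be left alone: the satin micrometer in the rack, 125 mm long and 49 mm tall. Origin: centre of its underside.
- mic_small: Bystander, to be left alone: the black-framed micrometer in the rack, 110 mm long and 41 mm tall. Origin: centre of its underside.
- flat_box: Bystander, to be left alone: the steel-and-glass optical flat box, 114 x 114 x 43 mm. Origin: centre of its underside.
- grease_can: Bystander, to be left alone: the green can, 56 mm across, 62 mm tall. Origin: centre of its underside.
- driver: Bystander, to be left alone: the orange screwdriver, 170 mm long. Origin: centre of its underside.
- gauge_block: Bystander, to be left alone: the steel gauge block, 35 x 60 x 25 mm. Origin: centre of its underside.
Not all that is in view belongs to the job. What is shaped like the post but green or purple is not meant.

How it is judged:
On the way, in this order (a step that is already met when the one before it is completed fails the run):
1. the post stands fully home in the base's bore (horizontal distance between post and base_hole0 below 0.004 m and z of post in the frame of base_hole0 below -0.03 m and angle between post's own z axis and vertical below 0.08 rad), for 0.2 s.
2. the clamp's breakaway joint has given (horizontal distance between pointer and clamp above 0.0332 m), for 0.1 s.
At the end, for the whole second after the job is handed in: The post stands home in the red base's bore (foot over 30 mm below the mouth, within 4 mm of its axis, tilt under 0.08 rad), the handle is kinked at its breakaway joint by 0.05 to 0.20 rad (pointer 33.2 to 35.3 mm from the clamp axis), and all is released and at rest (all of step 1 and horizontal distance between pointer and clamp above 0.0332 m and linear speed of post below 0.02 m/s and angular speed of handle below 0.05 rad/s); the robot touches nothing.
It fails at once if the handle is driven through its break (kinked more than 0.20 rad) (horizontal distance between pointer and clamp above 0.0353 m).
It fails at once if the post is rammed against the base (over 45 N) (contact force between post and base above 45 N).
It fails at once if a bystander (micrometer, optical flat box, can, screwdriver, gauge block) is moved more than 25 mm (distance of any of mic_large, mic_mid, mic_small, flat_box, grease_can, driver, gauge_block from where it was at the start of the episode above 0.025 m).
It also fails if it takes over 61 s, if anything falls off the work surface, if the arm or the gripper's body presses on something with over 40 N, if the wrist force passes 120 N, or if a joint passes its speed limit or range.

ROBOT

A 6-joint arm with a two-finger parallel gripper is mounted at the origin on the work surface. World frame = base frame: x ahead of the robot, y to its left, z up, the work surface at z = 0. Lengths are in m, angles in rad, forces in N, time in s.
With the tool pointing down it reaches from about 0.3 to 0.875 m from the base axis. Payload 6.4 kg.
Tool frame: the origin (TCP) lies at the very end of the fingers, on their centre line; the grasp point (between the pads) lies 19 mm behind it; z points along the fingers, y is the line along which they close (so a half turn about z gives the same grasp; the last joint's range is limited). The gripper opens to 85 mm and grips with 20 to 120 N. Pads are 22 mm wide; open, the fingers measure 114 mm over their backs; the gripper's body (76 mm by 85 mm) begins 54 mm behind the grasp point. The pads swing forward as they close: fully open they stand 13 mm farther back than shut.
Start: joints at [-1.401, 0.181, 1.607, -0, 1.354, -0.206], TCP at [0.211, -0.535, 0.231] pointing down, gripper open.
Joint ranges: [-2.99, 2.99], [-0.89, 2.07], [0.3, 2.58], [-1.14, 4.28], [0, 2.63], [-3.12, 3.12]. Speed limits (rad/s): [2.57, 2.57, 3.01, 3.14, 3.14, 3.14].

INTERFACE

Orientations are given as a unit quaternion [w, x, y, z].
In Python, from bench import telemetry, camera, ctrl, spotter gives the robot as it stands.
- The arm moves only by the tool send_rows, never from a script. Its argument "series" is a list of rows, each a list of 3 entries, a list of its own where there are three numbers: the turn, a rotation vector about the world's x, y, z in degrees, then the shift along the world's x, y, z in mm, then the closure, from -1 (fully open) to 1 (shut), so that 0 is half open. In form: [[[rx, ry, rz], [dx, dy, dz], gripper], ...]. A call has 1 to 10 rows; each row is the pose to reach, as a shift and turn from the pose commanded when the call began; what a row does not reach only later rows make up. A row lasts 1/8 s, in which the tool goes at most 62.5 mm and 10.7 degrees, less where a joint would pass 70% of its speed; a pose out of reach is approached as far as the arm can. A call with a gripper value outside its range is refused whole. The fingers move at their own pace and stop on an object; the grip force is fixed at half the most. Time passes only in rows, so rows that repeat a pose let the fingers close. It gives the time, the measured TCP pose, the force, the opening and the grip force at its end, in the units of the state.
- telemetry.get_obs(): the state, without advancing time (a new reading comes with each control period).
- camera(name): name is "side" or "top" or "wrist"; returns a dict with "pixels" (420x560x3 uint8, red, green, blue), "camera_matrix" (3x3 intrinsics, pixels), "xyz" and "orientation" of the camera in the world. Camera axes: x right, y up, looking along -z (the intrinsics and any distortion apply to the point x, -y, -z); pixel columns grow to the right and rows downward; lengths in m; the calibration is good to about 2 mm. A picture is of the moment at which its call begins. There is no depth.
- ctrl.hand_in(): hands the job in; it is judged then, once.
Trained networks look in the newest picture that a camera, given by its name, has taken for a name from the list of things; names that differ only in an ending like _2 or _b are one class to them, and where a whole thing is asked for, a point or a joint stands for the part that bears it (a point fixed in the world has none). Each returns a list of dicts, best first, with "conf" (0 to 1); they miss things now and then, are a little off and sometimes report something else, mostly with a low value. They report only what shows in the picture. A call takes as long as a camera call. They do not tell look-alikes from the thing itself.
- spotter.boxes_of(thing, camera): "xyz" ([x, y, z] in m, in world coordinates, good to about 4 mm: the middle of the surface that is visible of it).
- spotter.landmark_of(thing, camera): "xyz" ([x, y, z] in m, in world coordinates, good to about 4 mm: a listed point, or the origin of a listed thing).
The state is a dict: "time_s": time; "q": joint angles; "dq": joint speeds; "joint_efforts": joint torques, N m; "eef_pos": TCP position; "eef_rot": TCP orientation; "wrist_force": force on the tool from outside, world axes, zero at the start; "torque": the same for the moment, N m; "opening": opening from 0.0 (shut) to 1.0 (fully open); "grasp_force": force on a finger pad.
Only numpy, scipy, OpenCV 4.12 (cv2) and the standard library are available. Lean on these libraries where they do the work, as an engineer would, in place of code of your own. Each camera call takes 0.05 s, during which the arm holds its last target. There are 200 camera calls.

## Working session

There is one attempt and no reset: what is moved stays moved. The work goes in short steps, Python scripts to look and compute and a tool call to move; the robot and the scene stay as the last step left them, time stands still between calls to the robot, and variables do not carry over. Pictures are saved under pics/ and viewed, at most 10 in all, crops included, and the job is handed in when it is done.

Besides the shell and the picture viewer there is one more tool, called after "Call:" in YAML: its name, and indented under it one key for each argument. send_rows: Moves the arm, as the interface text tells. Its arguments: {"type":"object","properties":{"series":{"type":"array","items":{"type":"array"}}},"required":["series"]}

```bash
mkdir -p pics
cat > h.py <<'E'
import numpy as np, cv2
from bench import telemetry, camera, ctrl, spotter
def snap(name,fn=None):
    c=camera(name)
    if fn: cv2.imwrite('pics/'+fn,c['pixels'][:,:,::-1])
    return c
def st():
    o=telemetry.get_obs()
    for k in ['time_s','eef_pos','eef_rot','wrist_force','opening','grasp_force','q']: print(k,np.round(o[k],4))
E
python3 - <<'E'
from h import *
for n in ['top','side']:
    c=snap(n,n+'1.png'); print(n,np.round(c['xyz'],3),np.round(c['orientation'],3),c['camera_matrix'][0],c.keys())
    for t in ['post','stand_hole0','base_hole0','clamp','handle','pointer','sleeve']:
        print(t,[(np.round(d['xyz'],4).tolist(),round(d['conf'],2)) for d in spotter.landmark_of(t,n)[:4]])
    print('box',[(np.round(d['xyz'],4).tolist(),round(d['conf'],2)) for d in spotter.boxes_of('post',n)[:4]])
st()
E
```

```text
top [0.279 0.058 1.637] [-0.698 -0.054  0.052  0.713] [515.21000258   0.         286.1635368 ] dict_keys(['pixels', 'camera_matrix', 'xyz', 'orientation'])
post [([0.4148, 0.5291, -0.0016], 0.66), ([0.6548, -0.3837, 0.0061], 0.65), ([0.516, 0.5298, 0.0016], 0.57), ([0.5355, 0.2994, 0.0176], 0.56)]
stand_hole0 [([0.534, 0.2975, 0.0483], 0.61)]
base_hole0 [([0.5795, 0.0013, 0.0488], 0.83)]
clamp [([0.5628, -0.1174, 0.062], 0.73)]
handle [([0.5551, -0.1533, 0.0847], 0.62), ([0.5336, 0.2974, 0.0208], 0.3)]
pointer []
sleeve [([0.5507, -0.2476, 0.088], 0.78), ([0.5747, -0.1495, 0.0975], 0.25)]
box [([0.5236, 0.2928, 0.0479], 0.63), ([0.4162, 0.5207, 0.0932], 0.56), ([0.5336, 0.2944, 0.1112], 0.52), ([0.2637, 0.2787, 0.0964], 0.4)]
side [0.238 1.157 0.892] [-0.101 -0.055  0.459  0.881] [520.72457383   0.         279.79087828] dict_keys(['pixels', 'camera_matrix', 'xyz', 'orientation'])
post [([0.5328, 0.2981, 0.0209], 0.76), ([0.5175, 0.5313, -0.0014], 0.64), ([0.2657, 0.2802, -0.0011], 0.62), ([0.4125, 0.5324, 0.0021], 0.57)]
stand_hole0 [([0.5331, 0.2999, 0.0408], 0.89), ([0.3862, 0.114, 0.0093], 0.75), ([0.7422, 0.2391, 0.0179], 0.69)]
base_hole0 [([0.5793, -0.0032, 0.0488], 0.62)]
clamp [([0.5616, -0.1175, 0.0649], 0.74)]
handle [([0.533, 0.2996, 0.0401], 0.71), ([0.5581, -0.1464, 0.082], 0.55), ([0.3858, 0.1131, 0.0059], 0.34)]
pointer [([0.5774, -0.1468, 0.0928], 0.53), ([0.3843, 0.1147, 0.007], 0.28)]
sleeve [([0.5464, -0.2499, 0.0871], 0.6)]
box [([0.4118, 0.5357, 0.0689], 0.86), ([0.5296, 0.3084, 0.0922], 0.76), ([0.5162, 0.5383, 0.0682], 0.75), ([0.2653, 0.2868, 0.0587], 0.65)]
time_s 0.9
eef_pos [ 0.211  -0.5349  0.2313]
eef_rot [ 0.      0.9824  0.1868 -0.    ]
wrist_force [ 0.4271 -0.1216  0.8493]
opening 1.0028
grasp_force 0.0
q [-1.4013  0.1808  1.607  -0.      1.3538 -0.2063]
```

View pics/top1.png

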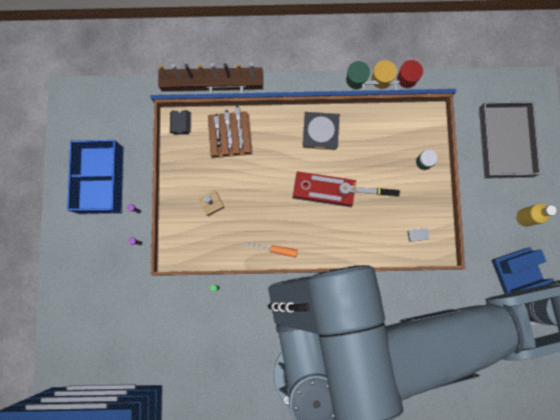

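View pics/side1.png

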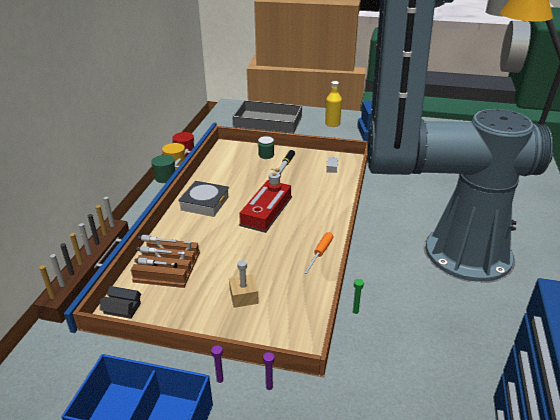

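The top view shows the stand with the steel post at pixel (210,203), the red base with its bore at (306,185), the clamp at (345,188) and the black sleeve at (388,192). The side view confirms this: post (242,270), bore (257,210), sleeve (287,160). The green and purple posts are outside the drawer. I'll move above the post.

Call:
send_rows:
  series:
    - [[0,0,-5],[323,833,0],-1]
    - [[0,0,-10],[323,833,0],-1]
    - [[0,0,-15],[323,833,0],-1]
    - [[0,0,-21.5],[323,833,0],-1]
    - [[0,0,-21.5],[323,833,0],-1]
    - [[0,0,-21.5],[323,833,0],-1]
    - [[0,0,-21.5],[323,833,0],-1]
    - [[0,0,-21.5],[323,833,0],-1]
    - [[0,0,-21.5],[323,833,0],-1]
    - [[0,0,-21.5],[323,833,0],-1]

```text
time_s: 2.15
eef_pos: [0.4376, 0.0499, 0.2318]
eef_rot: [0.0, 1.0, 0.0, 0.001]
wrist_force: [1.6, -1.4, -0.4]
opening: 0.999
grasp_force: 0.0
```

Call:
send_rows:
  series:
    - [[0,0,0],[92,240,0],-1]
    - [[0,0,0],[92,240,0],-1]
    - [[0,0,0],[92,240,0],-1]
    - [[0,0,0],[92,240,0],-1]
    - [[0,0,0],[92,240,0],-1]
    - [[0,0,0],[92,240,0],-1]

```text
time_s: 2.9
eef_pos: [0.5287, 0.288, 0.2308]
eef_rot: [0.0, 1.0, 0.001, -0.0]
wrist_force: [-0.5, -0.5, 0.2]
opening: 1.001
grasp_force: 0.0
```

Run:
```python
from h import *
st()
for n in ['wrist','side']:
    c=snap(n,n+'2.png'); print(n,np.round(c['xyz'],3),np.round(c['orientation'],3),np.round(c['camera_matrix'],1).tolist())
    for t in ['post','stand_hole0']:
        print(t,[(np.round(d['xyz'],4).tolist(),round(d['conf'],2)) for d in spotter.landmark_of(t,n)[:4]])
```

```text
time_s 2.9
eef_pos [0.5287 0.288  0.2308]
eef_rot [ 3.e-04  1.e+00  9.e-04 -5.e-04]
wrist_force [-0.4647 -0.4781  0.2281]
opening 1.0009
grasp_force 0.0
q [ 3.0200e-01  2.4130e-01  1.5360e+00 -4.0000e-04  1.3653e+00  1.8712e+00]
wrist [0.612 0.288 0.374] [ 0.698 -0.117  0.117 -0.697] [[343.5, 0.0, 278.9], [0.0, 343.5, 208.6], [0.0, 0.0, 1.0]]
post [([0.4148, 0.5289, 0.0039], 0.84), ([0.5332, 0.2988, 0.0194], 0.83), ([0.5147, 0.5315, 0.0017], 0.76), ([0.2629, 0.2807, 0.0017], 0.57)]
stand_hole0 [([0.5346, 0.2985, 0.0442], 0.95)]
side [0.238 1.157 0.892] [-0.101 -0.055  0.459  0.881] [[520.7, 0.0, 279.8], [0.0, 520.7, 209.4], [0.0, 0.0, 1.0]]
post [([0.4112, 0.5314, 0.0005], 0.77), ([0.5154, 0.5337, -0.0], 0.77), ([0.5319, 0.2974, 0.0197], 0.72), ([0.2663, 0.2823, 0.0002], 0.51)]
stand_hole0 [([0.5326, 0.3002, 0.041], 0.72)]
```

View pics/wrist2.png

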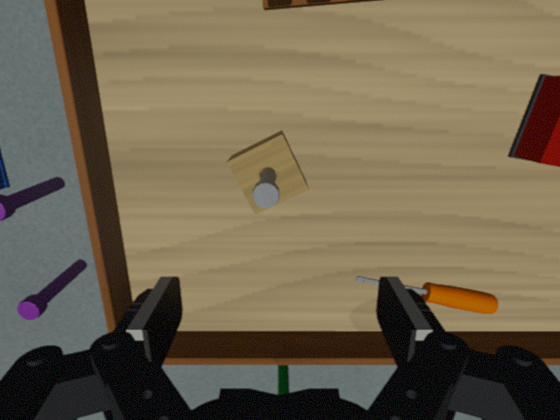

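The wrist view shows the post's head at pixel (265,194) in the tilted-looking stand, with the fingers at (155,310) and (405,310). I'll check that against the calibration.

```bash
cat >> h.py <<'E'
from scipy.spatial.transform import Rotation as R
def px2w(c,u,v,z):
    K=c['camera_matrix']; d=np.array([(u-K[0][2])/K[0][0],-(v-K[1][2])/K[1][1],-1.])
    w,x,y,q=c['orientation']; d=R.from_quat([x,y,q,w]).apply(d); p=np.array(c['xyz'])
    return np.round(p+d*(z-p[2])/d[2],4)
E
python3 - <<'E'
from h import *
c=camera('wrist'); print(px2w(c,265.5,194.5,0.113))
g=cv2.cvtColor(c['pixels'],cv2.COLOR_RGB2GRAY)[170:215,240:290]
p=cv2.HoughCircles(cv2.resize(g,None,fx=4,fy=4,interpolation=cv2.INTER_CUBIC),cv2.HOUGH_GRADIENT,1,100,param1=80,param2=15,minRadius=35,maxRadius=75)
print(p); 
if p is not None: print(px2w(c,240+p[0,0,0]/4,170+p[0,0,1]/4,0.113))
E
```

```text
[0.5341 0.2977 0.113 ]
[[[93.5 97.5 43.8]]]
[0.5342 0.2994 0.113 ]
```

Call:
send_rows:
  series:
    - [[0,0,0],[5,10,-60],-1]
    - [[0,0,0],[5,10,-100],-1]
    - [[0,0,0],[5,10,-140],-1]
    - [[0,0,0],[5,10,-165],-1]
    - [[0,0,0],[5,10,-173],-1]
    - [[0,0,0],[5,10,-173],-1]

```text
time_s: 4.0
eef_pos: [0.5343, 0.2976, 0.0586]
eef_rot: [-0.0, 1.0, 0.0, 0.0]
wrist_force: [0.1, -0.4, 0.4]
opening: 0.999
grasp_force: 0.0
```

Call:
send_rows:
  series:
    - [[0,0,0],[0,0,0],1]
    - [[0,0,0],[0,0,0],1]
    - [[0,0,0],[0,0,0],1]
    - [[0,0,0],[0,0,0],1]
    - [[0,0,0],[0,0,0],1]
    - [[0,0,0],[0,0,0],1]

```text
time_s: 4.75
eef_pos: [0.5344, 0.298, 0.0588]
eef_rot: [-0.0, 1.0, 0.0, 0.0]
wrist_force: [0.3, -0.4, 4.3]
opening: 0.189
grasp_force: 58.2
```

Call:
send_rows:
  series:
    - [[0,0,0],[0,0,30],1]
    - [[0,0,0],[0,0,70],1]
    - [[0,0,0],[10,-62,75],1]
    - [[0,0,0],[20,-124,75],1]
    - [[0,0,0],[30,-186,75],1]
    - [[0,0,0],[40,-245,75],1]
    - [[0,0,0],[45,-285,75],1]
    - [[0,0,0],[45,-299,75],1]
    - [[0,0,0],[45,-299,75],1]
    - [[0,0,0],[45,-299,75],1]

```text
time_s: 6.0
eef_pos: [0.5786, 0.0004, 0.133]
eef_rot: [-0.0, 1.0, 0.001, -0.0]
wrist_force: [0.3, 0.0, -1.4]
opening: 0.194
grasp_force: 58.8
```

Run:
```python
from h import *
st()
for n in ['wrist','side','top']:
    c=snap(n,n+'3.png')
    for t in ['post','base_hole0','clamp','sleeve']:
        print(n,t,[(np.round(d['xyz'],4).tolist(),round(d['conf'],2)) for d in spotter.landmark_of(t,n)[:3]])
im=cv2.imread('pics/side3.png')[120:260,190:350]
a=cv2.resize(im,None,fx=4,fy=4,interpolation=cv2.INTER_CUBIC); cv2.imwrite('pics/side3c.png',a)
```

```text
time_s 6.0
eef_pos [5.786e-01 4.000e-04 1.330e-01]
eef_rot [-3.e-04  1.e+00  9.e-04 -4.e-04]
wrist_force [ 0.2857  0.0345 -1.4077]
opening 0.194
grasp_force 58.7558
q [-2.0470e-01  2.9460e-01  1.6802e+00  6.0000e-04  1.1677e+00  1.3640e+00]
wrist post [([0.5772, 0.0008, 0.0959], 0.65)]
wrist base_hole0 [([0.5826, -0.0043, 0.0511], 0.88)]
wrist clamp [([0.5586, -0.1183, 0.0627], 0.6)]
wrist sleeve []
side post [([0.2654, 0.2827, -0.0033], 0.78), ([0.5157, 0.5358, 0.0008], 0.76), ([0.4097, 0.529, -0.0008], 0.74)]
side base_hole0 [([0.5826, -0.0047, 0.0477], 0.72)]
side clamp [([0.5649, -0.1197, 0.0641], 0.72), ([0.5588, -0.1456, 0.0795], 0.26)]
side sleeve [([0.5465, -0.249, 0.0866], 0.58), ([0.5658, -0.0603, 0.0056], 0.58)]
top post [([0.5154, 0.5305, -0.0021], 0.61), ([0.4171, 0.5281, -0.0009], 0.58), ([0.2631, 0.2787, -0.0019], 0.42)]
top base_hole0 [([0.5818, 0.0009, 0.0477], 0.73)]
top clamp [([0.5624, -0.1153, 0.0634], 0.55)]
top sleeve [([0.5472, -0.2481, 0.0861], 0.66), ([0.7536, 0.2056, 0.0193], 0.47)]
```

View pics/wrist3.png

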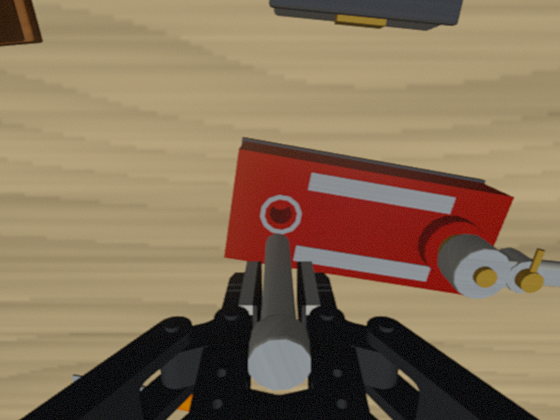

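View pics/side3c.png

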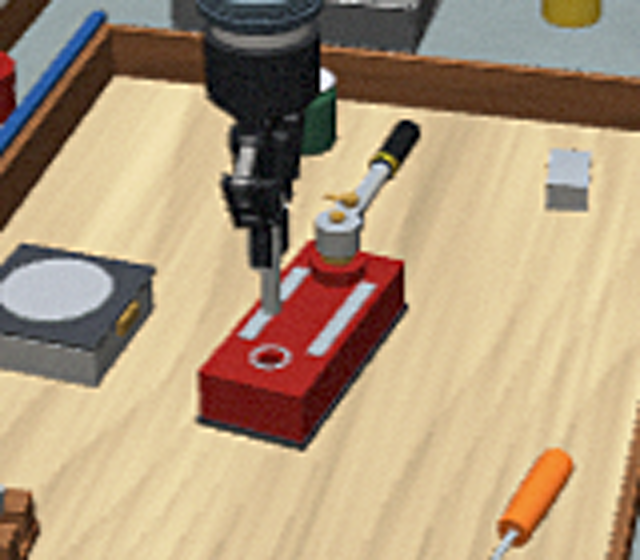

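Wrist view: bore ring at (281,214), post foot at (278,240) just below it, clamp head at (478,270), breakaway pin at (530,280). The side crop shows the ring at about (257.5,209) in full-image pixels, with the foot still above it.

Run:
```python
from h import *
c=camera('wrist')
print(px2w(c,281,214,0.051), 'foot',px2w(c,278,242,0.093))
s=camera('side'); print(px2w(s,257.5,209,0.051),'foot',px2w(s,257,197,0.093))
def ell(c,x0,x1,y0,y1):
    g=c['pixels'][y0:y1,x0:x1].astype(int)
    m=((g.min(2)>90)&(abs(g[:,:,0]-g[:,:,1])<45)).astype(np.uint8)
    n,l,s_,ct=cv2.connectedComponentsWithStats(m)
    for i in range(1,n):
        if s_[i,4]>8: print(s_[i],ct[i]+[x0,y0],px2w(c,s_[i,0]+s_[i,2]/2-.5+x0,s_[i,1]+s_[i,3]/2-.5+y0,0.051))
ell(c,255,305,190,238); ell(s,245,270,202,216)
```

```text
[ 0.5807 -0.0024  0.051 ] foot [ 5.784e-01 -4.000e-04  9.300e-02]
[ 0.5798 -0.0022  0.051 ] foot [ 5.794e-01 -2.000e-04  9.300e-02]
[  3   5  42  39 522] [278.0210728  214.22030651] [ 0.5807 -0.0006  0.051 ]
[ 5  0  5  3 13] [252. 203.] [ 0.6031 -0.0278  0.051 ]
[22  2  3  5 11] [268.27272727 206.45454545] [ 0.5546 -0.0233  0.051 ]
[ 8  5 10  5 17] [258.41176471 209.52941176] [ 0.5798 -0.0022  0.051 ]
```

Call:
send_rows:
  series:
    - [[0,0,0],[2,-2,-20],1]
    - [[0,0,0],[2,-2,-36],1]
    - [[0,0,0],[2,-2,-39],1]
    - [[0,0,0],[2,-2,-42],1]
    - [[0,0,0],[2,-2,-44],1]
    - [[0,0,0],[2,-2,-44],1]

```text
time_s: 7.6
eef_pos: [0.5827, -0.0032, 0.0912]
eef_rot: [0.0, 1.0, 0.0, 0.002]
wrist_force: [0.2, 1.0, 5.3]
opening: 0.19
grasp_force: 58.4
```

Call:
send_rows:
  series:
    - [[0,0,0],[1,0,-1],1]
    - [[0,0,0],[1.5,0,-3],1]
    - [[0,0,0],[1.5,0,-4],1]

```text
time_s: 7.98
eef_pos: [0.5872, -0.0036, 0.0902]
eef_rot: [0.001, 1.0, 0.0, 0.005]
wrist_force: [0.8, 1.0, 19.0]
opening: 0.189
grasp_force: 57.8
```

Run:
```python
from h import *
st();print(np.round(telemetry.get_obs()['torque'],3))
```

```text
time_s 7.975
eef_pos [ 0.5872 -0.0036  0.0902]
eef_rot [7.0e-04 1.0e+00 3.0e-04 5.2e-03]
wrist_force [ 0.7781  1.0351 18.9531]
opening 0.1893
grasp_force 57.7762
q [-2.0860e-01  3.6260e-01  1.6896e+00  1.0000e-03  1.0789e+00  1.3612e+00]
[ 0.434 -0.043 -0.026]
```

Call:
send_rows:
  series:
    - [[0,0,0],[0,0,8],1]
    - [[0,0,0],[0.5,-2,10],1]
    - [[0,0,0],[0.5,-2,10],1]

```text
time_s: 8.35
eef_pos: [0.5827, -0.0053, 0.095]
eef_rot: [-0.0, 1.0, 0.0, -0.0]
wrist_force: [-0.3, -0.3, -2.0]
opening: 0.193
grasp_force: 59.4
```

Run:
```python
from h import *
st();print(np.round(telemetry.get_obs()['torque'],3))
c=snap('wrist'); s=snap('side')
a=cv2.resize(c['pixels'][190:300,230:330,::-1],None,fx=4,fy=4,interpolation=cv2.INTER_CUBIC)
b=cv2.resize(s['pixels'][180:225,230:285,::-1],None,fx=7,fy=7,interpolation=cv2.INTER_CUBIC)
o=np.zeros((440,800,3),np.uint8);o[:440,:400]=a;o[:315,410:795]=b
cv2.imwrite('pics/cmp4.png',o)
```

```text
time_s 8.35
eef_pos [ 0.5827 -0.0053  0.095 ]
eef_rot [-0.e+00  1.e+00  2.e-04 -3.e-04]
wrist_force [-0.3291 -0.3078 -1.9863]
opening 0.193
grasp_force 59.4114
q [-2.1260e-01  3.5390e-01  1.6900e+00 -1.0000e-04  1.0982e+00  1.3578e+00]
[-0.002 -0.013 -0.013]
```

View pics/cmp4.png

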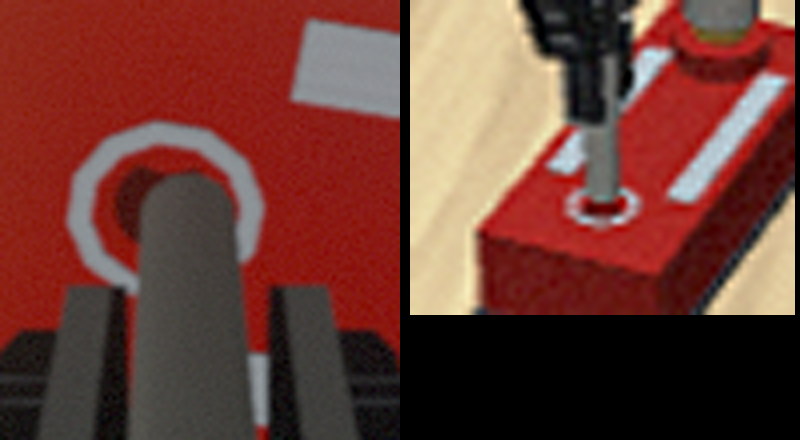

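Left crop (wrist): ring centre at about (165,207), foot at about (188,172+), so the foot sits too far right (−y). Right crop (side): foot at about (600,200) over the ring at (603,205).

Run:
```python
from h import *
c=camera('wrist')
w=lambda x,y,z: px2w(c,230+x/4-.5,190+y/4-.5,z)
for n,p in dict(L=(66,205),Rr=(265,212),T=(162,121),footedge=(188,172),Ledge=(140,205),Redge=(236,205)).items(): print(n,w(*p,0.051),w(*p,0.054))
s=camera('side')
v=lambda x,y,z: px2w(s,230+(x-410)/7-.5,180+y/7-.5,z)
for p in [(564,205),(641,205),(603,186),(603,227)]: print('S',v(*p,0.051))
print('sfoot',v(583,198,.0545),v(619,198,.0545),v(601,205,.0545))
```

```text
L [0.5811 0.0147 0.051 ] [0.5825 0.0144 0.054 ]
Rr [ 0.58   -0.0149  0.051 ] [ 0.5814 -0.0148  0.054 ]
T [5.945e-01 3.000e-04 5.100e-02] [5.957e-01 2.000e-04 5.400e-02]
footedge [ 0.5865 -0.0035  0.051 ] [ 0.5878 -0.0035  0.054 ]
Ledge [0.5812 0.0037 0.051 ] [0.5825 0.0036 0.054 ]
Redge [ 0.5812 -0.0106  0.051 ] [ 0.5825 -0.0105  0.054 ]
S [5.966e-01 5.000e-04 5.100e-02]
S [ 0.5663 -0.0064  0.051 ]
S [ 0.5848 -0.016   0.051 ]
S [0.5772 0.0119 0.051 ]
sfoot [ 0.589  -0.0011  0.0545] [ 0.5748 -0.0044  0.0545] [0.5806 0.002  0.0545]
```

Call:
send_rows:
  series:
    - [[0,0,0],[-0.7,3.2,0],1]
    - [[0,0,0],[-0.7,3.2,-3],1]
    - [[0,0,0],[-0.7,3.2,-5],1]
    - [[0,0,0],[-0.7,3.2,-6],1]
    - [[0,0,0],[-0.7,3.2,-7],1]

```text
time_s: 9.18
eef_pos: [0.5823, -0.002, 0.0882]
eef_rot: [-0.0, 1.0, 0.0, -0.0]
wrist_force: [-0.4, -0.9, -1.0]
opening: 0.191
grasp_force: 59.4
```

Run:
```python
from h import *
st();print(np.round(telemetry.get_obs()['torque'],3))
```

```text
time_s 9.175
eef_pos [ 0.5823 -0.002   0.0882]
eef_rot [-0.e+00  1.e+00  3.e-04 -0.e+00]
wrist_force [-0.3869 -0.9445 -1.0493]
opening 0.1909
grasp_force 59.4124
q [-0.2071  0.3624  1.6946  0.      1.0846  1.3632]
[0.012 0.014 0.008]
```

Call:
send_rows:
  series:
    - [[0,0,0],[0,0,-3],1]
    - [[0,0,0],[0,0,-6],1]
    - [[0,0,0],[0,0,-9],1]
    - [[0,0,0],[0,0,-11],1]

```text
time_s: 9.68
eef_pos: [0.5821, -0.0019, 0.0769]
eef_rot: [-0.0, 1.0, 0.0, -0.0]
wrist_force: [-0.4, 0.1, -1.0]
opening: 0.196
grasp_force: 59.4
```

Call:
send_rows:
  series:
    - [[0,0,0],[0,0,-3],1]
    - [[0,0,0],[0,0,-6],1]
    - [[0,0,0],[0,0,-9],1]
    - [[0,0,0],[0,0,-12],1]
    - [[0,0,0],[0,0,-14],1]
    - [[0,0,0],[0,0,-15],1]

```text
time_s: 10.42
eef_pos: [0.5822, -0.0019, 0.0621]
eef_rot: [-0.0, 1.0, 0.0, -0.0]
wrist_force: [0.4, -0.6, -0.7]
opening: 0.191
grasp_force: 59.4
```

Call:
send_rows:
  series:
    - [[0,0,0],[0,0,-1],1]
    - [[0,0,0],[0,0,-2],1]
    - [[0,0,0],[0,0,-3],1]
    - [[0,0,0],[0,0,-3.5],1]

```text
time_s: 10.92
eef_pos: [0.5824, -0.0019, 0.0588]
eef_rot: [-0.0, 1.0, 0.0, 0.0]
wrist_force: [-0.1, 0.7, 0.8]
opening: 0.188
grasp_force: 59.3
```

Call:
send_rows:
  series:
    - [[0,0,0],[0,0,-0.5],1]
    - [[0,0,0],[0,0,-1],1]
    - [[0,0,0],[0,0,-1.5],1]

```text
time_s: 11.3
eef_pos: [0.5832, -0.0019, 0.0587]
eef_rot: [0.0, 1.0, 0.0, 0.001]
wrist_force: [-2.6, 1.0, 10.7]
opening: 0.194
grasp_force: 58.8
```

Bottomed out at the expected depth with 11 N. I'll release and rise.

Call:
send_rows:
  series:
    - [[0,0,0],[0,0,1],1]
    - [[0,0,0],[0,0,1],-0.2]
    - [[0,0,0],[0,0,1],-0.2]
    - [[0,0,0],[0,0,1],-0.2]
    - [[0,0,0],[0,0,1],-0.2]
    - [[0,0,0],[0,0,25],-0.2]
    - [[0,0,0],[0,0,70],-0.2]
    - [[0,0,0],[0,0,110],0]
    - [[0,0,0],[0,0,110],0.5]

```text
time_s: 12.42
eef_pos: [0.585, -0.0025, 0.1715]
eef_rot: [0.001, 1.0, 0.0, 0.004]
wrist_force: [0.5, 0.0, -0.0]
opening: 0.296
grasp_force: 0.0
```

Run:
```python
from h import *
st()
for n in ['wrist','top','side']:
    c=snap(n,n+'5.png')
    for t in ['post','clamp','handle','sleeve','pointer']:
        print(n,t,[(np.round(d['xyz'],4).tolist(),round(d['conf'],2)) for d in spotter.landmark_of(t,n)[:3]])
```

```text
time_s 12.425
eef_pos [ 0.585  -0.0025  0.1715]
eef_rot [8.0e-04 1.0e+00 3.0e-04 3.8e-03]
wrist_force [ 0.4826  0.0353 -0.0381]
opening 0.2958
grasp_force 0.0
q [-0.207   0.2563  1.6429 -0.      1.2345  1.3632]
wrist post [([0.5786, 0.0031, 0.0191], 0.75)]
wrist clamp [([0.5611, -0.1168, 0.0626], 0.64)]
wrist handle [([0.56, -0.1463, 0.0853], 0.64), ([0.5824, -0.0002, 0.0222], 0.6)]
wrist sleeve [([0.5742, -0.1467, 0.0987], 0.18)]
wrist pointer [([0.5766, -0.1472, 0.0964], 0.63)]
top post [([0.415, 0.5268, -0.0016], 0.64), ([0.5555, -0.15, 0.0877], 0.56), ([0.5811, -0.001, 0.018], 0.48)]
top clamp [([0.5621, -0.1183, 0.0625], 0.92)]
top handle [([0.5568, -0.1507, 0.0826], 0.8)]
top sleeve [([0.5507, -0.2487, 0.0862], 0.55)]
top pointer [([0.5736, -0.147, 0.098], 0.59)]
side post [([0.4115, 0.5315, 0.0033], 0.79), ([0.516, 0.5338, -0.0007], 0.67), ([0.267, 0.2815, -0.004], 0.48)]
side clamp [([0.5595, -0.1166, 0.0642], 0.95)]
side handle [([0.5556, -0.1472, 0.081], 0.51)]
side sleeve [([0.5462, -0.2499, 0.0862], 0.61)]
side pointer [([0.5798, -0.1494, 0.0932], 0.63), ([0.5607, -0.1167, 0.0656], 0.57), ([0.7387, 0.2704, 0.0142], 0.22)]
```

View pics/wrist5.png

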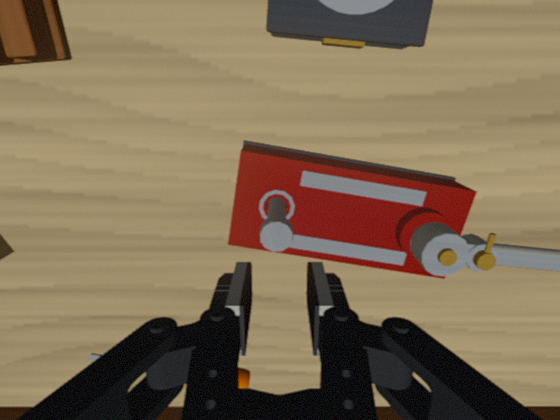

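The post stands home in the bore: head at (276,233), ring at (276,208). The clamp head is at (440,250), the pin at (486,258) and the pointer tip at (491,237). Next I'll close the fingers and move to the +x side of the sleeve.

Call:
send_rows:
  series:
    - [[0,0,-3],[2,-60,0],1]
    - [[0,0,-5.5],[4,-120,0],1]
    - [[0,0,-5.5],[6,-180,0],1]
    - [[0,0,-5.5],[7,-230,0],1]
    - [[0,0,-5.5],[7,-250,0],1]
    - [[0,0,-5.5],[7,-250,-30],1]
    - [[0,0,-5.5],[7,-250,-70],1]
    - [[0,0,-5.5],[7,-250,-96],1]
    - [[0,0,-5.5],[7,-250,-99],1]
    - [[0,0,-5.5],[7,-250,-99],1]

```text
time_s: 14.58
eef_pos: [0.5899, -0.2517, 0.0691]
eef_rot: [0.0, 0.999, -0.047, 0.0]
wrist_force: [0.4, -0.4, 0.2]
opening: 0.001
grasp_force: 0.0
```

```bash
cat >> h.py <<'E'
C=np.array([0.5612,-0.1173]); PH=np.radians(-95.5)
def P(th,off,r=0.132):
    f=PH-th; return C+r*np.array([np.cos(f),np.sin(f)])+off*np.array([-np.sin(f),np.cos(f)])
E
python3 - <<'E'
from h import *
st()
p0=P(0,.040); print(np.round(p0,4))
for th in [-.1,-0.05,0,.1,.2,.3,.4,.45,.5,.55,.6,.65,.7,.75,.8,.85,.9,.95,1.,1.05,1.1]: print(th,np.round(1000*(P(th,.024)),1), round(-np.degrees(th),1))
c=snap('wrist','wrist6.png')
E
```

```text
time_s 14.575
eef_pos [ 0.5899 -0.2517  0.0691]
eef_rot [ 1.000e-04  9.989e-01 -4.740e-02  4.000e-04]
wrist_force [ 0.3675 -0.4114  0.2097]
opening 0.0014
grasp_force 0.0
q [-5.8810e-01  5.0110e-01  1.5408e+00  1.0000e-04  1.0989e+00  1.0775e+00]
[ 0.5884 -0.2525]
-0.1 [ 585.7 -249.2] 5.7
-0.05 [ 579.1 -250.3] 2.9
0 [ 572.4 -251. ] -0.0
0.1 [ 559.  -251.4] -5.7
0.2 [ 545.7 -250.6] -11.5
0.3 [ 532.4 -248.3] -17.2
0.4 [ 519.5 -244.8] -22.9
0.45 [ 513.2 -242.6] -25.8
0.5 [ 507. -240.] -28.6
0.55 [ 500.9 -237.2] -31.5
0.6 [ 495. -234.] -34.4
0.65 [ 489.2 -230.5] -37.2
0.7 [ 483.7 -226.8] -40.1
0.75 [ 478.3 -222.8] -43.0
0.8 [ 473.1 -218.5] -45.8
0.85 [ 468.2 -214. ] -48.7
0.9 [ 463.5 -209.2] -51.6
0.95 [ 459.  -204.2] -54.4
1.0 [ 454.8 -199. ] -57.3
1.05 [ 450.8 -193.6] -60.2
1.1 [ 447.1 -188. ] -63.0
```

View pics/wrist6.png

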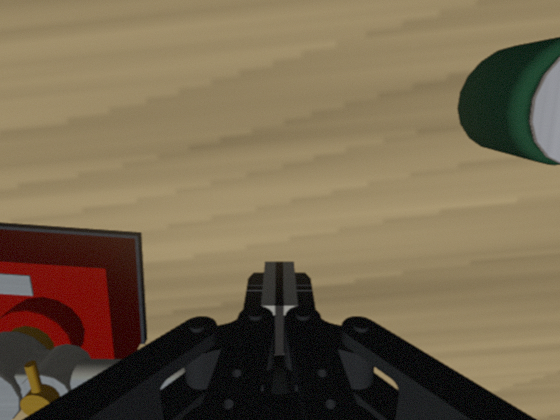

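The wrist view shows closed fingers at (280,270) and the clamp pin at (40,400), with the can clear at (510,110). Now I'll sweep the handle along the arc at moderate speed up to about 0.4 rad, which is short of the solid stop.

Call:
send_rows:
  series:
    - [[0,0,0],[-9,0.7,0],1]
    - [[0,0,0],[-17,1,0],1]
    - [[0,0,-2.9],[-24,0.7,0],1]
    - [[0,0,-5.7],[-30.5,0.6,0],1]
    - [[0,0,-8.6],[-37,0.9,0],1]
    - [[0,0,-11.5],[-44,1.4,0],1]
    - [[0,0,-14.3],[-50.5,2.4,0],1]
    - [[0,0,-17.2],[-57,3.7,0],1]
    - [[0,0,-20],[-63.5,5.3,0],1]
    - [[0,0,-22.9],[-70,7.2,0],1]

```text
time_s: 15.88
eef_pos: [0.5197, -0.2451, 0.0692]
eef_rot: [0.0, 0.969, -0.246, 0.001]
wrist_force: [2.7, 0.1, 0.2]
opening: -0.004
grasp_force: 1.3
```

Run:
```python
from h import *
st()
for n in ['top','side']:
    camera(n)
    for t in ['sleeve','pointer']:
        print(n,t,[(np.round(d['xyz'],4).tolist(),round(d['conf'],2)) for d in spotter.landmark_of(t,n)[:2]])
```

```text
time_s 15.875
eef_pos [ 0.5197 -0.2451  0.0692]
eef_rot [ 2.000e-04  9.693e-01 -2.461e-01  1.400e-03]
wrist_force [2.6546 0.0864 0.2029]
opening -0.0037
grasp_force 1.2802
q [-6.4760e-01  3.7420e-01  1.7249e+00  8.0000e-04  1.0398e+00  1.4201e+00]
top sleeve []
top pointer [([0.5639, -0.1543, 0.0965], 0.59)]
side sleeve [([0.4987, -0.2344, 0.0851], 0.68)]
side pointer [([0.5659, -0.1528, 0.0918], 0.53)]
```

Call:
send_rows:
  series:
    - [[0,0,-1.4],[-3.2,1.1,0],1]
    - [[0,0,-2.9],[-6.3,2.2,0],1]

```text
time_s: 16.42
eef_pos: [0.5133, -0.2429, 0.0685]
eef_rot: [0.0, 0.963, -0.27, 0.001]
wrist_force: [1.9, -0.2, 0.2]
opening: -0.0
grasp_force: 1.3
```

Call:
send_rows:
  series:
    - [[0,0,-1.4],[-3.1,1.3,0],1]
    - [[0,0,-2.9],[-6.2,2.6,0],1]

```text
time_s: 16.68
eef_pos: [0.5067, -0.2401, 0.0684]
eef_rot: [0.0, 0.956, -0.295, 0.0]
wrist_force: [2.2, -1.5, 0.1]
opening: 0.001
grasp_force: 1.3
```

Now at 0.50 rad, with about 2.7 N of friction. I'll continue in 0.05 rad steps and read the force after each.

Call:
send_rows:
  series:
    - [[0,0,-1.4],[-3.1,1.4,0],1]
    - [[0,0,-2.9],[-6.1,2.8,0],1]

```text
time_s: 16.92
eef_pos: [0.5005, -0.2371, 0.0683]
eef_rot: [0.0, 0.948, -0.319, 0.0]
wrist_force: [2.6, -1.8, 0.6]
opening: 0.003
grasp_force: 1.3
```

Call:
send_rows:
  series:
    - [[0,0,-1.4],[-3,1.6,0],1]
    - [[0,0,-2.9],[-5.9,3.2,0],1]

```text
time_s: 17.18
eef_pos: [0.4946, -0.2339, 0.0683]
eef_rot: [0.0, 0.939, -0.343, 0.0]
wrist_force: [1.9, -1.5, 0.4]
opening: 0.002
grasp_force: 1.3
```

Call:
send_rows:
  series:
    - [[0,0,-1.4],[-2.9,1.7,0],1]
    - [[0,0,-2.9],[-5.8,3.5,0],1]

```text
time_s: 17.42
eef_pos: [0.4888, -0.2303, 0.0683]
eef_rot: [0.0, 0.931, -0.366, -0.0]
wrist_force: [1.4, -1.9, -0.1]
opening: -0.0
grasp_force: 1.3
```

Call:
send_rows:
  series:
    - [[0,0,-1.4],[-2.8,1.8,0],1]
    - [[0,0,-2.9],[-5.5,3.7,0],1]

```text
time_s: 17.68
eef_pos: [0.4833, -0.2266, 0.0683]
eef_rot: [0.0, 0.921, -0.39, 0.0]
wrist_force: [1.5, -2.7, 0.4]
opening: -0.001
grasp_force: 1.3
```

Call:
send_rows:
  series:
    - [[0,0,-1.4],[-2.7,2,0],1]
    - [[0,0,-2.9],[-5.4,4,0],1]

```text
time_s: 17.92
eef_pos: [0.4779, -0.2226, 0.0683]
eef_rot: [-0.0, 0.911, -0.413, -0.0]
wrist_force: [1.3, -2.3, -0.3]
opening: 0.002
grasp_force: 1.3
```

Call:
send_rows:
  series:
    - [[0,0,-1.4],[-2.6,2.1,0],1]
    - [[0,0,-2.9],[-5.2,4.3,0],1]

```text
time_s: 18.18
eef_pos: [0.4739, -0.2194, 0.0689]
eef_rot: [0.0, 0.9, -0.436, 0.002]
wrist_force: [5.2, -6.0, -1.0]
opening: -0.003
grasp_force: 4.0
```

8 N, so the solid stop has been reached near 0.78 rad. I'll go on carefully, half the intended kink first.

Call:
send_rows:
  series:
    - [[0,0,-1.4],[-1.6,2,0],1]
    - [[0,0,-2.9],[-3.2,4.1,0],1]

```text
time_s: 18.42
eef_pos: [0.4706, -0.2164, 0.0692]
eef_rot: [0.001, 0.889, -0.458, 0.002]
wrist_force: [1.9, -10.3, -0.4]
opening: 0.002
grasp_force: 4.3
```

Call:
send_rows:
  series:
    - [[0,0,-1.4],[-1.4,2.1,0],1]
    - [[0,0,-2.9],[-2.9,4.4,0],1]

```text
time_s: 18.68
eef_pos: [0.4671, -0.2125, 0.0691]
eef_rot: [0.002, 0.877, -0.481, 0.002]
wrist_force: [-1.7, -11.9, 0.5]
opening: 0.001
grasp_force: 4.6
```

Run:
```python
from h import *
st()
for n in ['side','top']:
    c=snap(n,n+'7.png')
    for t in ['sleeve','pointer','handle','clamp']:
        print(n,t,[(np.round(d['xyz'],4).tolist(),round(d['conf'],2)) for d in spotter.landmark_of(t,n)[:2]])
s=cv2.imread('pics/side7.png')[140:240,230:330]; cv2.imwrite('pics/side7c.png',cv2.resize(s,None,fx=6,fy=6,interpolation=cv2.INTER_CUBIC))
st()
```

```text
time_s 18.675
eef_pos [ 0.4671 -0.2125  0.0691]
eef_rot [ 0.0018  0.877  -0.4806  0.0017]
wrist_force [ -1.7044 -11.8645   0.4922]
opening 0.0014
grasp_force 4.5821
q [-0.6566  0.2565  1.8835 -0.0036  0.9978  1.9188]
side sleeve [([0.4528, -0.198, 0.0844], 0.8)]
side pointer [([0.5539, -0.1488, 0.0938], 0.72), ([0.5807, 0.0012, 0.0197], 0.72)]
side handle [([0.752, 0.2051, 0.0152], 0.69), ([0.5415, -0.1369, 0.0829], 0.55)]
side clamp [([0.5637, -0.1175, 0.0626], 0.58)]
top sleeve [([0.4576, -0.1927, 0.0879], 0.57)]
top pointer [([0.5815, 0.0013, 0.0501], 0.66), ([0.5518, -0.1494, 0.0988], 0.47)]
top handle [([0.536, -0.1413, 0.0833], 0.57)]
top clamp [([0.5608, -0.1155, 0.0629], 0.64)]
time_s 19.175
eef_pos [ 0.4669 -0.2122  0.0689]
eef_rot [ 0.0016  0.8771 -0.4802  0.0013]
wrist_force [-0.1835 -9.4624 -0.1388]
opening -0.0023
grasp_force 3.953
q [-0.6565  0.2566  1.8837 -0.0032  0.9983  1.9179]
```

View pics/side7c.png

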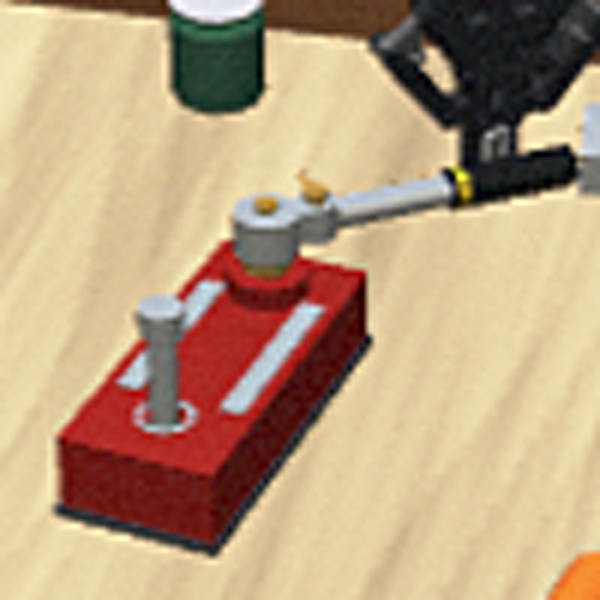

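The side crop shows the post home at (163,360), the handle at (450,190) visibly kinked against the head–pin line, and the fingers on the sleeve at (490,150). Sleeve travel past the stop is about 10 mm, so the kink is about 0.1 rad. I'll back off square to the handle and rise.

Call:
send_rows:
  series:
    - [[0,0,0],[3,-4.3,0],1]
    - [[0,0,0],[8,-11.5,0],1]
    - [[0,0,0],[17,-25,0],1]
    - [[0,0,0],[17,-25,40],1]
    - [[0,0,0],[17,-25,90],1]
    - [[0,0,0],[17,-85,120],1]
    - [[0,0,0],[17,-145,130],1]
    - [[0,0,0],[17,-145,130],1]
    - [[0,0,0],[17,-145,130],1]

```text
time_s: 20.3
eef_pos: [0.4835, -0.355, 0.1975]
eef_rot: [-0.0, 0.877, -0.48, -0.001]
wrist_force: [0.6, 0.5, -0.2]
opening: 0.002
grasp_force: 0.0
```

Run:
```python
from h import *
st()
t=snap('top','top8.png'); s=snap('side')
for n in ['side','top']:
    for k in ['sleeve','pointer','handle','clamp','post']:
        print(n,k,[(np.round(d['xyz'],4).tolist(),round(d['conf'],2)) for d in spotter.landmark_of(k,n)[:2]])
a=cv2.resize(t['pixels'][160:220,290:390,::-1],None,fx=8,fy=8,interpolation=cv2.INTER_CUBIC); cv2.imwrite('pics/top8c.png',a)
```

```text
time_s 20.3
eef_pos [ 0.4835 -0.355   0.1975]
eef_rot [-5.000e-04  8.770e-01 -4.805e-01 -8.000e-04]
wrist_force [ 0.5907  0.4745 -0.2478]
opening 0.0024
grasp_force 0.0
q [-8.3120e-01  2.6720e-01  1.5737e+00  4.0000e-04  1.3025e+00  1.7419e+00]
side sleeve [([0.4551, -0.1952, 0.0858], 0.78)]
side pointer [([0.55, -0.1499, 0.0924], 0.62)]
side handle [([0.5693, -0.0611, 0.0054], 0.65), ([0.5407, -0.1379, 0.0816], 0.54)]
side clamp [([0.5612, -0.1192, 0.0621], 0.78)]
side post [([0.4111, 0.5295, 0.0011], 0.71), ([0.5153, 0.5306, -0.0004], 0.64)]
top sleeve [([0.4545, -0.1965, 0.0873], 0.75)]
top pointer [([0.5503, -0.1505, 0.0997], 0.65)]
top handle [([0.5376, -0.1424, 0.0864], 0.63)]
top clamp [([0.5629, -0.119, 0.065], 0.62)]
top post [([0.5135, 0.534, -0.0007], 0.65), ([0.2649, 0.2784, -0.0031], 0.62)]
```

View pics/top8c.png

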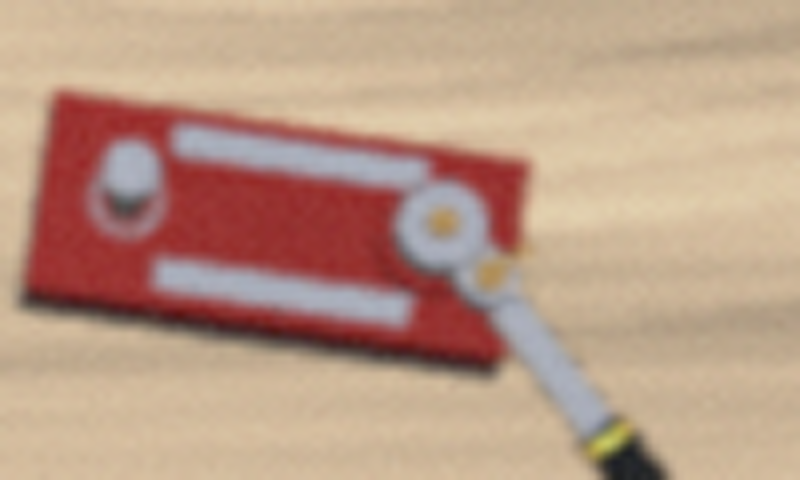

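The top crop shows the clamp axis at (443,220), the pin at (492,273) and the rod end at (610,437). That is a 7° kink (about 0.12 rad), in range, with the post home and the robot clear.

```bash
python3 -c "
from bench import ctrl; print(ctrl.hand_in())"
```

```text
the job is handed in; nothing more can be done
None
```

The job is handed in, with no verdict returned: the post is home in the red base's bore, the clamp handle is kinked about 0.1 rad by force and camera estimates (limits 0.05 to 0.20), and the arm is clear of everything.

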